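# Slide the leaky cartridge through the spring gate into the empties tub

## Task

Push the self-closing gate of the empties station inward with one finger and hold it open while your other finger slides the square cartridge off the drip ledge, through the gateway, so that it drops into the tub; then back away and let the gate swing shut. The cartridge drips, so never pick it up, and keep the gate held clear of it: the cartridge must not be used to shove the gate open, nor be caught by it. Leave everything else where it stands.

Things in the scene. Friction and masses are not known exactly. Their poses are not given: they have to be found in the camera images.
- station: Empties station, fixed to the counter. Origin: counter level, below the middle of the gateway; +x points from the ledge through the gateway into the tub, +y to the hinge side, z up. In front a flat steel drip ledge, top 85 mm above the counter, x -122 to 0 mm, y -129 to 129 mm, with 8 mm lips along the two y ends only. At x = 0 the ledge ends and the tub begins. Open to above.
- tub_in (a point): Centre of the tub's inner floor, 8 mm above the counter. The open-topped grey tub is inside 178 mm long (station x 0 to 178) and 248 mm wide (y -124 to 124), its side and far walls 100 mm above the counter. A small round empty bottle stands in its far corner.
- gateway (a point): Middle of the gateway's sill (station x 0, y 0, ledge height). The gateway is the gap from y -71 to +71 mm in a thin steel fence (x 0 to 6 mm) between ledge and tub; fence top 135 mm, posts 141 mm above the counter. The gate fills the gap.
- gate (a joint): Gate angle, rad: 0 shut, grows as it swings into the tub (station +x), stops at 1.5. Upright aluminium panel 136 x 44 mm, 6 mm thick, 88 to 132 mm above the counter, dark strip on top; upright hinge at station x 3, y +70 mm. A spring always shuts it (half a second): 0.40 N m when shut, 0.55 at 1.5 rad, so about 9 N when pushed 45 mm from the hinge.
- gate_hinge (a point): Point on the gate's hinge line, at mid height of the gate (110 mm above the counter).
- gate_edge (a point): Middle of the gate's free upright edge, 138 mm from the hinge line; moves with the gate.
- cartridge: Square white refill cartridge, 36 mm (its x) by 40 mm (its y), 42 mm high, with a round grey cap, 20 mm across, up to 52 mm; about 0.12 kg. Origin: centre of its underside. It stands loose on the ledge before the free-edge half of the gate (station y -38 to -12 mm), its centre 40 to 58 mm short of the gateway, turned at most 0.3 rad from the station.
- cartridge_mid (a point): Centre of the cartridge's square body, 21 mm above its underside.
- tin: Bystander: short round steel tin, 36 mm diameter, 40 mm high, on the hinge-side end of the ledge. Origin: centre of the underside.
- dose_cup: Bystander: small white open cup, 30 mm diameter, 32 mm high, on the other end of the ledge. Origin: centre of the underside.
- spray: Bystander: trigger spray bottle 68 mm across, 212 mm high, on the counter. Origin: centre of the underside.
- jug: Bystander: blue detergent jug 75 x 120 mm, 209 mm high, on the counter. Origin: centre of the underside.
- pail: Bystander: blue open pail with two side handles, 150 mm across, 120 mm high, on the counter. Origin: centre of the underside.
- brush: Bystander: scrubbing brush 150 x 55 mm, 38 mm high, on the counter. Origin: centre of the underside.
- jar: Bystander: amber jar with a lid, 70 mm across, 90 mm high, on the counter. Origin: centre of the underside.
Not all that is in view belongs to the job. What is shaped like the cartridge but pink is not meant.

How it is judged:
On the way, in this order (a step that is already met when the one before it is completed fails the run):
1. the gate is pushed open while the cartridge still stands on the ledge (value of joint gate above 0.5 rad and x of cartridge_mid in the frame of station below -0.005 m), for 0.1 s.
2. the cartridge passes through the gateway while the gate is held open (value of joint gate above 0.5 rad and x of cartridge_mid in the frame of station above 0.004 m and y of cartridge_mid in the frame of station between -0.07 and 0.07 m), for 0.04 s.
At the end, for the whole second after the job is handed in: The cartridge lies at rest inside the tub (centre less than 70 mm above the counter, between the tub walls) and the gate is shut to within 0.06 rad (x of cartridge_mid in the frame of station between 0 and 0.178 m and y of cartridge_mid in the frame of station between -0.124 and 0.124 m and z of cartridge_mid in the frame of station below 0.07 m and value of joint gate below 0.06 rad and linear speed of cartridge below 0.03 m/s); the robot touches nothing.
It fails at once if the cartridge is lifted more than 25 mm above the ledge (z of cartridge in the frame of station above 0.11 m).
It fails at once if the cartridge presses on the gate with more than 2.5 N (contact force between cartridge and gate above 2.5 N).
It fails at once if another thing on the ledge or the counter is moved more than 20 mm (distance of any of tin, dose_cup, spray, jug, pail, brush, jar from where it was at the start of the episode above 0.02 m).
It also fails if it takes over 35 s, if anything falls off the work surface, if the arm or the gripper's body presses on something with over 40 N, if the wrist force passes 120 N, or if a joint passes its speed limit or range.

## Robot

A 7-joint arm with a two-finger parallel gripper is mounted at the origin on the work surface. World frame = base frame: x ahead of the robot, y to its left, z up, the work surface at z = 0. Lengths are in m, angles in rad, forces in N, time in s.
With the tool pointing down it reaches from about 0.425 to 1.025 m from the base axis. Payload 9.4 kg.
Tool frame: the origin (TCP) lies midway between the tips of the shut fingers; the grasp point (between the pads) lies 19 mm behind it; y points along the fingers, z is the direction in which the jaws open and shut, and the axes are right-handed (so a half turn about y gives the same grasp; the last joint's range is limited). The gripper opens to 85 mm and grips with 20 to 120 N. Pads are 22 mm wide; open, the fingers measure 114 mm over their backs; the gripper's body (76 mm by 85 mm) begins 54 mm behind the grasp point. The pads swing forward as they close: fully open they stand 13 mm farther back than shut.
Start: joints at [1.26, 0.599, -0.003, 1.599, 0.002, 0.943, -0.08], TCP at [0.168, -0.705, 0.231] pointing down, gripper open.
Joint ranges: [-2.57, 2.57], [-0.35, 1.97], [-1.29, 1.29], [0.11, 2.56], [-1.05, 4.19], [0.11, 1.86], [-2.63, 2.63]. Speed limits (rad/s): [2.22, 2.22, 3.01, 3.01, 3.14, 3.14, 3.14].

## Interface

Orientations are given as a unit quaternion [w, x, y, z].
In Python, from station import telemetry, optics, workorder gives the robot as it stands. The module is installed in compiled form; this text tells all that it offers.
- The arm moves only by the tool jog_arm, never from a script. Its argument "plan" is text: rows parted by semicolons, each of 7 numbers parted by spaces: the shift along the tool's x, y, z in m, then the turn, a rotation vector about the tool's x, y, z in degrees, then the gripper command: -1 is shut, 1 is fully open, values between are in proportion. In form: tx ty tz rx ry rz jaw; .... A call has 1 to 12 rows; each row shifts and turns the commanded pose from where the row before left it, along the tool's axes as they then stand; what a row does not reach is not made up. A row lasts 1/12 s, in which the tool goes at most 41.7 mm and 7.16 degrees, less where a joint would pass 70% of its speed; a pose out of reach is approached as far as the arm can. A call with a gripper value outside its range is refused whole. The fingers move at their own pace and stop on an object; "newtons" is the grip in N (left out, the last holds). Time passes only in rows, so rows that do not move let the fingers close. It gives the time, the measured TCP pose, the force and the opening at its end, in the units of the state.
- telemetry.get_obs(): the state, without advancing time (a new reading comes with each control period).
- optics.get_image(name): name is "scene" or "top"; returns the picture (400x640x3 uint8, red, green, blue); there is no depth.
- optics.camera_model(name): a dict with "K" (3x3 intrinsics, pixels), "extrinsics" (4x4, takes a point from camera to world coordinates). Camera axes: x right, y down, z forward; pixel columns grow to the right and rows downward; lengths in m; the calibration is good to about 2 mm. A picture is of the moment at which its call begins. camera_model takes no time and is no camera call.
- workorder.job_done(): hands the job in, once; it reports no verdict.
The state is a dict: "clock": time; "joint_pos": joint angles; "qd": joint speeds; "joint_efforts": joint torques, N m; "tcp_pos": TCP position; "eef_rot": TCP orientation; "force": force on the tool from outside, world axes, zero at the start; "moment": the same for the moment, N m; "width": opening from 0.0 (shut) to 1.0 (fully open).
Only numpy, scipy, OpenCV 4.12 (cv2) and the standard library are available. Lean on these libraries where they do the work, as an engineer would, in place of code of your own. Each camera call takes 0.05 s, during which the arm holds its last target. There are 200 camera calls.

## Working session

There is one attempt and no reset: what is moved stays moved. The work goes in short steps, Python scripts to look and compute and a tool call to move; the robot and the scene stay as the last step left them, time stands still between calls to the robot, and variables do not carry over. Pictures are saved under pics/ and viewed, about 8 in all and at most 12, crops included, and the job is handed in when it is done.

Besides the shell and the picture viewer there is one more tool, called after "Emit:" as name(argument=value, ...) on one line, values as JSON. jog_arm: Moves the arm, as the interface text tells. Its arguments: {"type":"object","properties":{"plan":{"type":"string"},"newtons":{"type":"number"}},"required":["plan"]}

```bash
mkdir -p pics
python3 - <<'E'
from station import telemetry, optics
import cv2, numpy as np
o=telemetry.get_obs()
for k,v in o.items(): print(k,np.round(v,4))
for n in("top","scene"):
    im=optics.get_image(n); cv2.imwrite(f"pics/{n}0.png",im[...,::-1])
    m=optics.camera_model(n); print(n,np.round(m["K"],1).tolist(),np.round(m["extrinsics"],3).tolist())
E
```

```text
clock 0.0
joint_pos [ 1.2603  0.6001 -0.0026  1.6002  0.0018  0.9429 -0.0798]
qd [ 0.0013 -0.001  -0.0011  0.0001 -0.0017 -0.0016  0.    ]
joint_efforts [ 4.00000e-04 -7.76455e+01  1.56490e+00 -2.58011e+01  1.22000e-02
  9.00000e-03  0.00000e+00]
tcp_pos [ 0.1678 -0.7048  0.2304]
eef_rot [ 0.0824 -0.0826  0.7028 -0.7017]
force [-0.5046  0.0469  0.4821]
moment [0.0405 0.0213 0.0588]
width 0.9983
top [[501.9, 0.0, 314.4], [0.0, 501.9, 194.6], [0.0, 0.0, 1.0]] [[-0.032, -0.976, 0.217, 0.169], [-0.999, 0.033, -0.001, 0.017], [-0.006, -0.217, -0.976, 1.579], [0.0, 0.0, 0.0, 1.0]]
scene [[426.5, 0.0, 324.3], [0.0, 426.5, 198.1], [0.0, 0.0, 1.0]] [[-0.502, 0.737, -0.453, 1.012], [0.865, 0.427, -0.264, 0.334], [-0.001, -0.525, -0.851, 1.092], [0.0, 0.0, 0.0, 1.0]]
```

View pics/top0.png

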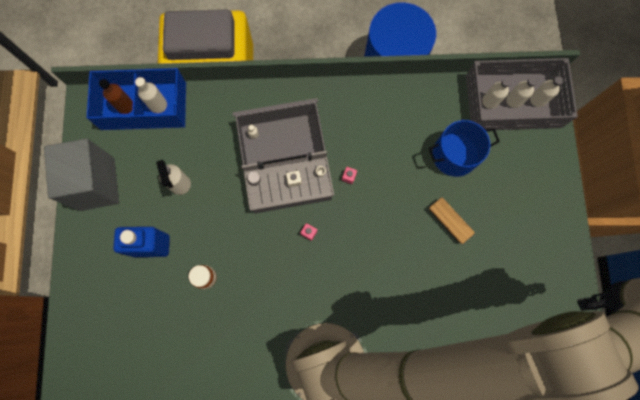

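View pics/scene0.png

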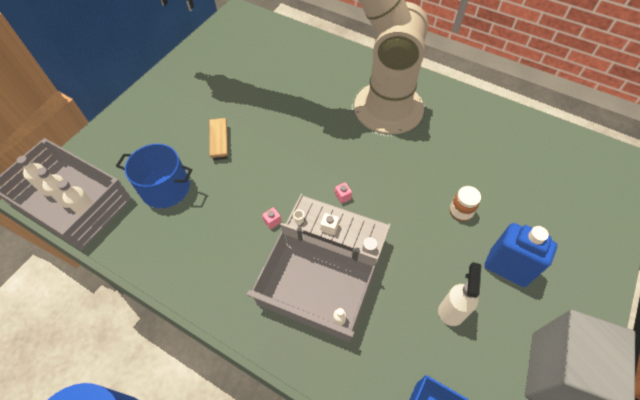

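Top view: the station is at about (285,155), with the ledge nearer the robot. On the ledge are the tin (254,178), a white square with a cap (293,178) and the cup (320,171). Two pink look-alikes stand off the ledge at (349,175) and (309,232). The white one on the ledge fits the cartridge description, and I'll confirm it in a crop.

Run:
```python
import cv2, numpy as np
a=cv2.imread("pics/top0.png")[90:220,225:365]; b=cv2.imread("pics/scene0.png")[175:345,240:400]
a=cv2.resize(a,None,fx=4,fy=4,interpolation=cv2.INTER_CUBIC)[:, :]
cv2.imwrite("pics/c_top.png",a)
cv2.imwrite("pics/c_sc.png",cv2.resize(b,None,fx=3.5,fy=3.5,interpolation=cv2.INTER_CUBIC))
```

```text
(no output)
```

View pics/c_top.png

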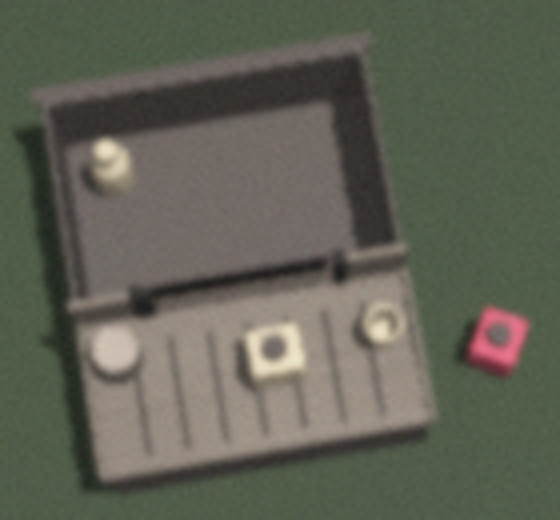

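View pics/c_sc.png

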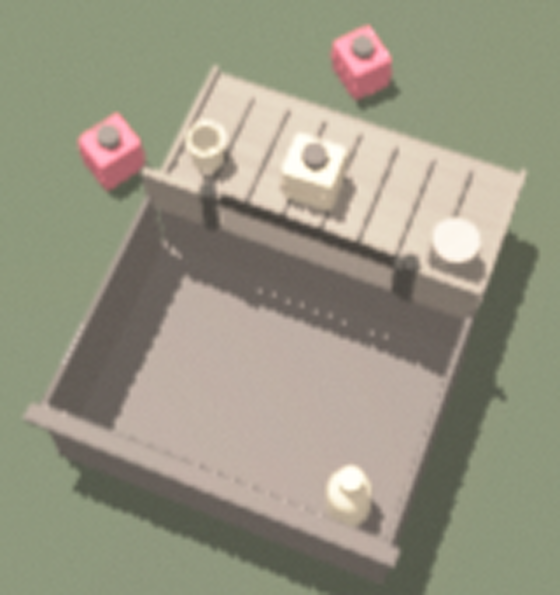

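The crop confirms it: the white body with a grey cap on the ledge is the cartridge, at crop (275,350), i.e. (293.5,177.5) full. Next I locate the station from the posts, fence ends and ledge corners, and the cartridge from its cap and white mask.

```bash
cat > h.py <<'E'
import numpy as np, cv2, json
from station import optics
def ray(n,uv,z):
    m=optics.camera_model(n);E=np.array(m["extrinsics"])
    d=E[:3,:3]@np.linalg.solve(np.array(m["K"]),np.r_[uv,1.]);o=E[:3,3]
    return o+d*(z-o[2])/d[2]
def proj(n,p):
    m=optics.camera_model(n);E=np.array(m["extrinsics"]);q=np.array(m["K"])@(E[:3,:3].T@(np.array(p)-E[:3,3]));return q[:2]/q[2]
tc=lambda x,y:(x/4+225-.4,y/4+90-.4)
sc=lambda x,y:(x/3.5+240-.4,y/3.5+175-.4)
E
python3 - <<'E'
from h import *
P=[("top",tc(143,296),.141,"postL"),("top",tc(341,260),.141,"postR"),("top",tc(68,305),.135,"fenceL"),("top",tc(407,250),.135,"fenceR"),
("top",tc(98,478),.085,"ledgeL"),("top",tc(435,423),.085,"ledgeR"),("top",tc(33,95),.1,"farL"),("top",tc(370,38),.1,"farR"),
("scene",sc(405,258),.141,"postL"),("scene",sc(208,182),.141,"postR"),("scene",sc(482,293),.135,"fenceL"),("scene",sc(147,172),.135,"fenceR"),
("scene",sc(523,175),.093,"ledgeL"),("scene",sc(216,68),.093,"ledgeR"),("scene",sc(397,557),.1,"farL"),("scene",sc(25,410),.1,"farR")]
for n,uv,z,l in P: print(n,l,np.round(ray(n,uv,z)[:2],4))
for n,c in(("top",tc(275,348)),("scene",sc(316,155))): print("cap",n,np.round(ray(n,c,.137)[:2],4))
# white masks
for n,(x0,y0,x1,y1) in(("top",(284,168,304,188)),("scene",(318,210,342,237))):
    im=cv2.imread(f"pics/{n}0.png")[y0:y1,x0:x1].astype(int); print(n); g=im[...,2]; print(g[::1].tolist() if n=="top" else "")
E
```

```text
top postL [0.5883 0.1732]
top postR [0.6113 0.0251]
top fenceL [0.585 0.23 ]
top fenceR [ 0.6193 -0.0247]
top ledgeL [0.4625 0.2147]
top ledgeR [ 0.4966 -0.0423]
top farL [0.7668 0.2624]
top farR [ 0.8054 -0.0031]
scene postL [0.5922 0.1765]
scene postR [0.6104 0.026 ]
scene fenceL [0.5863 0.2341]
scene fenceR [ 0.6231 -0.0186]
scene ledgeL [0.4654 0.2135]
scene ledgeR [ 0.5006 -0.0379]
scene farL [0.7656 0.2654]
scene farR [ 0.8064 -0.0026]
cap top [0.5461 0.0761]
cap scene [0.5503 0.0811]
top
[[151, 151, 153, 153, 154, 156, 157, 155, 156, 152, 155, 152, 149, 155, 156, 157, 155, 153, 155, 152], [155, 153, 152, 154, 151, 156, 158, 155, 154, 155, 152, 151, 140, 151, 156, 157, 156, 160, 154, 153], [154, 148, 143, 146, 153, 157, 159, 160, 163, 164, 166, 164, 161, 170, 174, 161, 155, 153, 154, 152], [155, 144, 137, 141, 153, 167, 172, 178, 181, 184, 191, 198, 208, 211, 204, 177, 157, 152, 154, 154], [154, 149, 146, 161, 178, 191, 201, 204, 203, 201, 206, 217, 227, 230, 222, 194, 166, 155, 155, 153], [156, 153, 170, 201, 214, 215, 210, 203, 190, 185, 190, 206, 225, 231, 229, 208, 172, 160
[... 727 characters left out ...]
8, 93, 143, 204, 227, 231, 231, 224, 221, 225, 227, 228, 226, 219, 218, 205, 174, 160, 157], [100, 81, 89, 134, 193, 226, 229, 228, 221, 219, 216, 212, 201, 190, 182, 176, 174, 169, 162, 162], [100, 80, 78, 115, 169, 198, 206, 201, 191, 179, 178, 170, 162, 148, 141, 137, 152, 155, 157, 158], [114, 89, 81, 98, 136, 158, 166, 159, 147, 143, 142, 138, 131, 129, 121, 130, 137, 148, 154, 156], [133, 104, 87, 90, 114, 128, 133, 131, 131, 128, 131, 134, 130, 123, 122, 124, 136, 151, 155, 154], [148, 128, 106, 90, 102, 115, 127, 132, 138, 139, 138, 140, 144, 138, 132, 121, 138, 147, 155, 151], [153, 143, 128, 114, 101, 112, 124, 137, 144, 147, 148, 149, 154, 152, 136, 124, 135, 152, 158, 157]]
scene
```

```bash
cat >> h.py <<'E'
from station import telemetry
from scipy.spatial.transform import Rotation as R
O=np.array([.599,.103]);YAW=.14
c,s=np.cos(YAW),np.sin(YAW);RS=np.array([[c,-s],[s,c]])
s2w=lambda x,y:O+RS@np.array([x,y])
w2s=lambda p:RS.T@(np.array(p)[:2]-O)
def tool():
    o=telemetry.get_obs();q=np.array(o["eef_rot"]);return o,R.from_quat(q[[1,2,3,0]])
def st():
    o,r=tool();m=r.as_matrix();print("t",o["clock"],"tcp",np.round(o["tcp_pos"],4),"st",np.round(w2s(o["tcp_pos"])*1e3,1),"F",np.round(o["force"],1),"w",o["width"],"q",np.round(o["joint_pos"],2))
    print("tool axes (cols)\n",np.round(m,3),"jaw az deg",np.degrees(np.arctan2(m[1,2],m[0,2])),"rel station",np.degrees(np.arctan2(m[1,2],m[0,2])-YAW))
def to(x,y,z):
    o,r=tool();p=np.r_[s2w(x,y),z];d=p-np.array(o["tcp_pos"]);print("world d",np.round(d,4),"tool d",np.round(r.inv().apply(d),4))
E
python3 -c "
from h import *
st();to(-.065,.010,.231);print(s2w(-.065,.010))
for p in ([.45,-.35,.231],):
  o,r=tool();print(r.inv().apply(np.array(p)-o['tcp_pos']), r.inv().apply(np.r_[s2w(-.065,.01),.231]-np.array(p)))
print('pail',ray('top',(462,135),.12),'spray',ray('top',(164,170),.2))
"
```

```text
t 0.1 tcp [ 0.1679 -0.7049  0.2305] st [-539.7 -739.8] F [1.1 0.2 0.3] w 0.9965668734281323 q [ 1.26  0.6  -0.    1.6   0.    0.94 -0.08]
tool axes (cols)
 [[-0.973 -0.     0.232]
 [-0.232  0.001 -0.973]
 [ 0.    -1.    -0.001]] jaw az deg -76.59831339416941 rel station -84.61972252600094
world d [3.654e-01 8.087e-01 5.000e-04] tool d [-5.429e-01  4.000e-04 -7.020e-01]
[0.53324053 0.10383186]
[-3.56703592e-01 -1.26827803e-04 -2.79805939e-01] [-0.18616147  0.00054958 -0.42217999]
pail [ 0.66436585 -0.44097738  0.12      ] spray [0.56146668 0.44165907 0.2       ]
```

Emit:
jog_arm(plan="-0.0297 0 -0.0233 0 0 0 1;-0.0297 0 -0.0233 0 0 0 1;-0.0297 0 -0.0233 0 0 0 1;-0.0297 0 -0.0233 0 0 0 1;-0.0297 0 -0.0233 0 0 0 1;-0.0297 0 -0.0233 0 0 0 1;-0.0297 0 -0.0233 0 0 0 1;-0.0297 0 -0.0233 0 0 0 1;-0.0297 0 -0.0233 0 0 0 1;-0.0297 0 -0.0233 0 0 0 1;-0.0297 0 -0.0233 0 0 0 1;-0.0297 0 -0.0233 0 0 0 1")

```text
clock: 1.1
tcp_pos: [0.4506, -0.349, 0.2311]
eef_rot: [0.082, -0.083, 0.702, -0.702]
force: [0.5, -1.3, -0.3]
width: 1.0
```

Emit:
jog_arm(plan="-0.0155 0 -0.0352 0 0 0 1;-0.0155 0 -0.0352 0 0 0 1;-0.0155 0 -0.0352 0 0 0 1;-0.0155 0 -0.0352 0 0 0 1;-0.0155 0 -0.0352 0 0 0 1;-0.0155 0 -0.0352 0 0 0 1;-0.0155 0 -0.0352 0 0 0 1;-0.0155 0 -0.0352 0 0 0 1;-0.0155 0 -0.0352 0 0 0 1;-0.0155 0 -0.0352 0 0 0 1;-0.0155 0 -0.0352 0 0 0 1;-0.0155 0 -0.0352 0 0 0 1")

```text
clock: 2.1
tcp_pos: [0.5328, 0.1052, 0.2311]
eef_rot: [-0.082, 0.083, -0.702, 0.702]
force: [1.3, -0.5, -0.3]
width: 0.999
```

Emit:
jog_arm(plan="0 0 0 0 -7.1 0 1;0 0 0 0 -7.1 0 1;0 0 0 0 -7.1 0 1;0 0 0 0 -7.1 0 1;0 0 0 0 -7.1 0 1;0 0 0 0 -7.1 0 1;0 0 0 0 -7.1 0 1;0 0 0 0 -7.1 0 1;0 0 0 0 -7.1 0 1;0 0 0 0 -7.1 0 1;0 0 0 0 -7.1 0 1;0 0 0 0 -7.1 0 1")

```text
clock: 3.1
tcp_pos: [0.5328, 0.1031, 0.231]
eef_rot: [-0.537, 0.538, -0.46, 0.459]
force: [-0.3, -0.2, 0.7]
width: 1.0
```

```bash
python3 -c "
from h import *
st();to(-.065,.010,.231)"
```

```text
t 3.1 tcp [0.5328 0.1031 0.231 ] st [-65.6   9.4] F [-0.3 -0.2  0.7] w 1.0004225369241793 q [ 0.07  0.42 -0.5   2.    0.28  0.79 -0.44]
tool axes (cols)
 [[ 0.155 -0.001  0.988]
 [-0.988 -0.     0.155]
 [ 0.    -1.    -0.001]] jaw az deg 8.94015910992585 rel station 0.9187499780943226
world d [0.0005 0.0007 0.    ] tool d [-0.0006 -0.      0.0006]
```

Emit:
jog_arm(plan="0 0 0 0 -7.1 0 1;0 0 0 0 -7.1 0 1;0 0 0 0 -7.1 0 1;0 0 0 0 -7.1 0 1;0 0.03 0 0 0 0 1;0 0.03 0 0 0 0 1;0 0.02 0 0 0 0 1;0 0 0 0 0 0 1")

```text
clock: 3.77
tcp_pos: [0.5308, 0.1023, 0.1477]
eef_rot: [-0.631, 0.634, -0.317, 0.314]
force: [-0.5, -0.4, 0.4]
width: 1.003
```

```bash
python3 -c "
from h import *
st();to(-.065,.010,.088)
t=optics.get_image('top');s=optics.get_image('scene')
f=lambda a:cv2.resize(a,(400*1,int(400*a.shape[0]/a.shape[1])),interpolation=cv2.INTER_CUBIC)
a=cv2.resize(t[90:220,225:365],None,fx=2.8,fy=2.8,interpolation=cv2.INTER_CUBIC);b=cv2.resize(s[175:305,250:400],None,fx=2.8,fy=2.8,interpolation=cv2.INTER_CUBIC)
cv2.imwrite('pics/pre.png',np.hstack([a,b])[...,::-1])"
```

```text
t 3.7667 tcp [0.5308 0.1023 0.1477] st [-67.6   8.9] F [-0.5 -0.4  0.4] w 1.003106286539244 q [ 0.09  0.55 -0.56  2.07  0.47  0.65 -0.13]
tool axes (cols)
 [[ 0.602 -0.006  0.799]
 [-0.799 -0.001  0.602]
 [-0.003 -1.    -0.006]] jaw az deg 37.00604503579636 rel station 28.984635903964833
world d [ 0.0024  0.0015 -0.0597] tool d [0.0004 0.0597 0.0032]
```

View pics/pre.png

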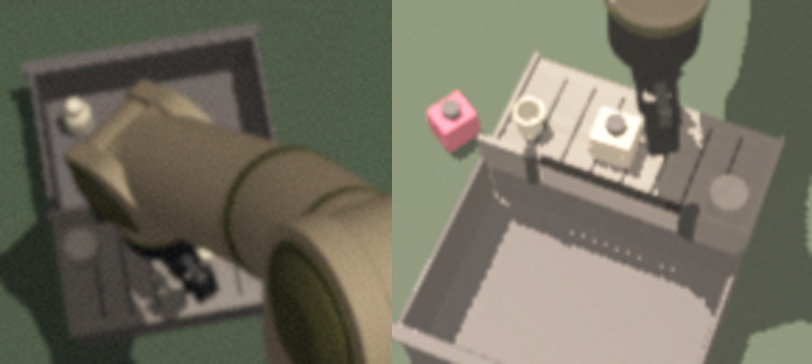

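Scene (right half): the gate finger, with its tip at (662,150), hangs over the ledge on the hinge side of the cartridge (617,135) and short of the gate. Top (left half): the other finger, at (195,275), is behind the cartridge. Clearances look as planned, so I descend and take one check.

Emit:
jog_arm(plan="0 0.02 0.001 0 0 0 1;0 0.02 0.001 0 0 0 1;0 0.02 0 0 0 0 1;0 0 0 0 0 0 1;0 0 0 0 0 0 1")

```text
clock: 4.28
tcp_pos: [0.5348, 0.1048, 0.0921]
eef_rot: [-0.633, 0.633, -0.315, 0.315]
force: [0.2, 0.8, 1.0]
width: 0.999
```

```bash
python3 -c "
from h import *
st();to(-.065,.010,.088)
t=optics.get_image('top');s=optics.get_image('scene')
a=cv2.resize(t[130:220,235:335],None,fx=4,fy=4,interpolation=cv2.INTER_CUBIC);b=cv2.resize(s[180:270,290:390],None,fx=4,fy=4,interpolation=cv2.INTER_CUBIC)
cv2.imwrite('pics/pre2.png',np.hstack([a,b])[...,::-1])
o,r=tool();print('station +x 0.01 in tool', r.inv().apply(np.r_[RS@[.01,0],0]),'station +y',r.inv().apply(np.r_[RS@[0,.01],0]))"
```

```text
t 4.2833 tcp [0.5348 0.1048 0.0921] st [-63.3  10.7] F [0.2 0.8 1. ] w 0.9987060861308313 q [ 0.03  0.63 -0.48  2.11  0.56  0.53 -0.22]
tool axes (cols)
 [[ 0.602  0.     0.798]
 [-0.798 -0.     0.602]
 [ 0.    -1.     0.   ]] jaw az deg 37.014779548346034 rel station 28.99337041651451
world d [-0.0016 -0.0009 -0.0041] tool d [-0.0002  0.0041 -0.0018]
station +x 0.01 in tool [4.84434005e-03 2.07951559e-05 8.74825337e-03] station +y [-8.74827407e-03  1.93468044e-06  4.84434692e-03]
```

View pics/pre2.png

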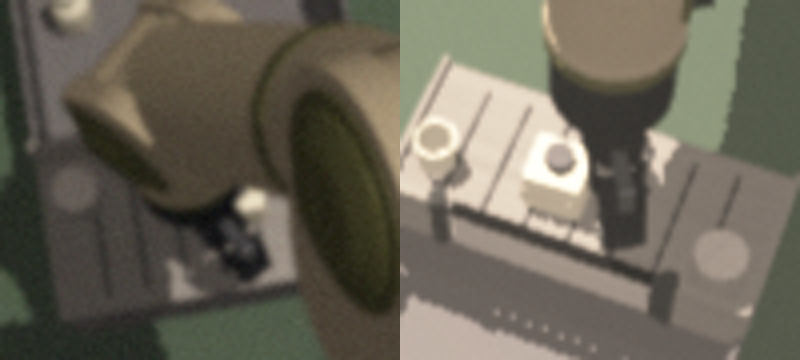

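Emit:
jog_arm(plan="0.0034 0.004 0.0061 0 0 0 1;0.0034 0 0.0061 0 0 0 1;0.0034 0 0.0061 0 0 0 1;0.0034 0 0.0061 0 0 0 1;0.0034 0 0.0061 0 0 0 1;0.0034 0 0.0061 0 0 0 1;0 0 0 0 0 0 1")

```text
clock: 4.97
tcp_pos: [0.5715, 0.1095, 0.0864]
eef_rot: [-0.631, 0.636, -0.317, 0.312]
force: [-17.4, -1.0, 3.1]
width: 0.997
```

```bash
python3 -c "
from h import *
st()
t=optics.get_image('top');s=optics.get_image('scene')
a=cv2.resize(t[120:220,235:335],None,fx=4,fy=4,interpolation=cv2.INTER_CUBIC);b=cv2.resize(s[180:280,290:390],None,fx=4,fy=4,interpolation=cv2.INTER_CUBIC)
cv2.imwrite('pics/p3.png',np.hstack([a,b])[...,::-1])"
```

```text
t 4.9667 tcp [0.5715 0.1095 0.0864] st [-26.4  10.3] F [-17.4  -1.    3.1] w 0.9970160532371353 q [ 0.04  0.67 -0.49  2.02  0.55  0.59 -0.18]
tool axes (cols)
 [[ 0.604 -0.009  0.797]
 [-0.797 -0.004  0.604]
 [-0.003 -1.    -0.01 ]] jaw az deg 37.136349707733665 rel station 29.11494057590214
```

View pics/p3.png

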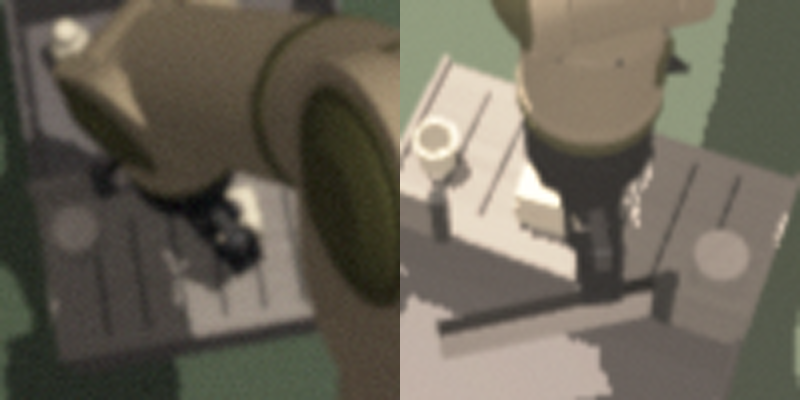

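The gate swings well clear: its strip runs (440,328) to (655,283) in the scene half. The cartridge at (540,205) is still on the ledge and is just being pushed. I continue.

Emit:
jog_arm(plan="0.0034 0 0.0061 0 0 0 1;0.0034 0 0.0061 0 0 0 1;0.0034 0 0.0061 0 0 0 1;0.0034 0 0.0061 0 0 0 1;0 0 0 0 0 0 1")

```text
clock: 5.48
tcp_pos: [0.6008, 0.1109, 0.086]
eef_rot: [-0.63, 0.636, -0.318, 0.314]
force: [-8.6, -6.4, -3.0]
width: 1.0
```

```bash
python3 -c "
from h import *
st()
t=optics.get_image('top');s=optics.get_image('scene')
a=cv2.resize(t[120:220,235:335],None,fx=4,fy=4,interpolation=cv2.INTER_CUBIC);b=cv2.resize(s[180:280,290:390],None,fx=4,fy=4,interpolation=cv2.INTER_CUBIC)
cv2.imwrite('pics/p4.png',np.hstack([a,b])[...,::-1])"
```

```text
t 5.4833 tcp [0.6008 0.1109 0.086 ] st [2.9 7.6] F [-8.6 -6.4 -3. ] w 1.0000175128152997 q [ 0.05  0.7  -0.49  1.95  0.54  0.63 -0.15]
tool axes (cols)
 [[ 0.601 -0.008  0.799]
 [-0.799 -0.005  0.601]
 [-0.001 -1.    -0.01 ]] jaw az deg 36.92882838982881 rel station 28.907419257997283
```

View pics/p4.png

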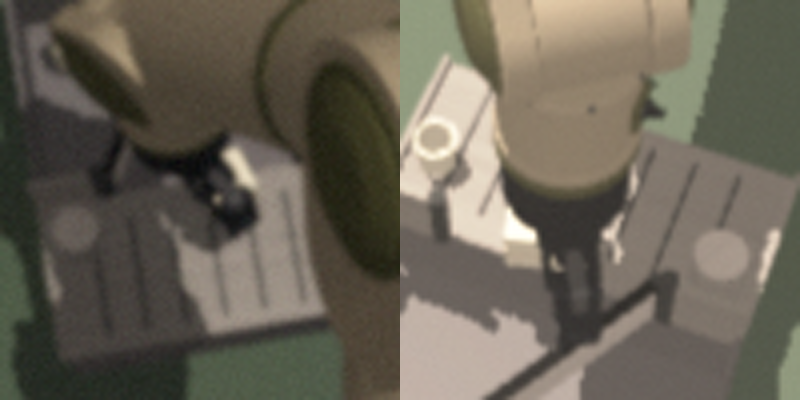

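Gate is wider still (strip (490,390) to (660,285)), and the cartridge (522,245) has reached the sill, clear of the panel. Now the final push.

Emit:
jog_arm(plan="0.0039 0 0.007 0 0 0 1;0.0039 0 0.007 0 0 0 1;0.0039 0 0.007 0 0 0 1;0.0039 0 0.007 0 0 0 1;0 0 0 0 0 0 1;0 0 0 0 0 0 1")

```text
clock: 6.08
tcp_pos: [0.6354, 0.1157, 0.0867]
eef_rot: [-0.631, 0.634, -0.317, 0.316]
force: [-0.6, -6.1, -3.5]
width: 0.999
```

```bash
python3 -c "
from h import *
st()
t=optics.get_image('top');s=optics.get_image('scene')
a=cv2.resize(t[90:220,235:335],None,fx=4,fy=4,interpolation=cv2.INTER_CUBIC);b=cv2.resize(s[180:310,290:390],None,fx=4,fy=4,interpolation=cv2.INTER_CUBIC)
cv2.imwrite('pics/p5.png',np.hstack([a,b])[...,::-1])"
```

```text
t 6.0833 tcp [0.6354 0.1157 0.0867] st [37.8  7.5] F [-0.6 -6.1 -3.5] w 0.999019708336352 q [ 0.05  0.73 -0.5   1.87  0.53  0.68 -0.12]
tool axes (cols)
 [[ 0.6   -0.003  0.8  ]
 [-0.8   -0.003  0.6  ]
 [ 0.001 -1.    -0.004]] jaw az deg 36.848986470373525 rel station 28.827577338542
```

View pics/p5.png

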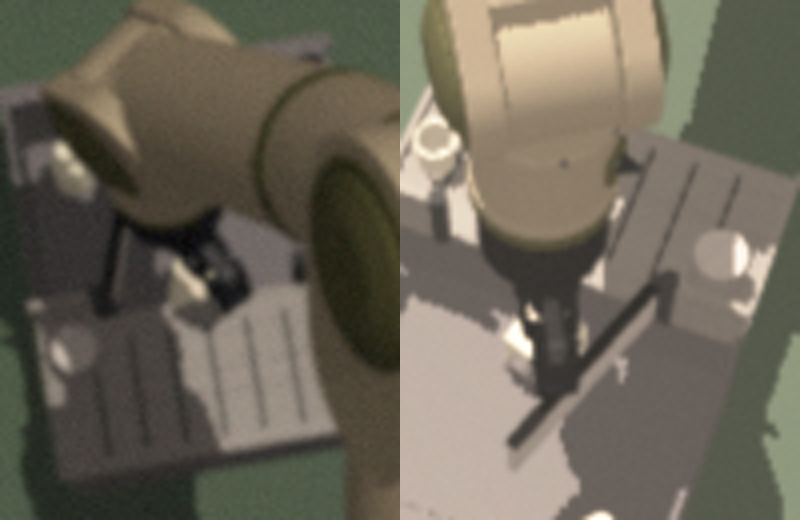

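```bash
python3 -c "
from h import *
for z in(.03,.06,.09,.12): print(z,np.round(w2s(ray('top',(281,161),z))*1e3),np.round(w2s(ray('scene',(319,263.5),z))*1e3))"
```

```text
0.03 [30. 12.] [ 31. -12.]
0.06 [21. 11.] [42. -7.]
0.09 [12. 10.] [54. -2.]
0.12 [ 3. 10.] [66.  3.]
```

Both rays meet at x≈30 mm, z≈0.03 m in the station frame, so the cartridge is down in the tub. I back away so the gate follows the finger shut, then lift.

Emit:
jog_arm(plan="-0.0048 0 -0.0087 0 0 0 1;-0.0048 0 -0.0087 0 0 0 1;-0.0048 0 -0.0087 0 0 0 1;-0.0048 0 -0.0087 0 0 0 1;-0.0048 0 -0.0087 0 0 0 1;-0.0048 0 -0.0087 0 0 0 1;-0.0048 0 -0.0087 0 0 0 1;-0.0048 0 -0.0087 0 0 0 1;-0.0048 0 -0.0087 0 0 0 1;-0.0048 0 -0.0087 0 0 0 1;-0.0034 0 -0.0061 0 0 0 1;0 0 0 0 0 0 1")

```text
clock: 7.18
tcp_pos: [0.5295, 0.1036, 0.0877]
eef_rot: [0.633, -0.633, 0.315, -0.315]
force: [-0.2, 0.5, 0.4]
width: 1.003
```

Emit:
jog_arm(plan="0 -0.03 0 0 0 0 1;0 -0.03 0 0 0 0 1;0 -0.03 0 0 0 0 1;0 -0.03 0 0 0 0 1;0 -0.03 0 0 0 0 1;0.03 0 0 0 0 0 1;0.03 0 0 0 0 0 1;0.03 0 0 0 0 0 1;0.03 0 0 0 0 0 1;0.03 0 0 0 0 0 1;0.03 0 0 0 0 0 1;0.03 0 0 0 0 0 1")

```text
clock: 8.18
tcp_pos: [0.6581, -0.0655, 0.2377]
eef_rot: [0.633, -0.632, 0.315, -0.316]
force: [0.2, -0.0, 0.3]
width: 1.001
```

```bash
python3 -c "
from h import *
st()
t=optics.get_image('top');s=optics.get_image('scene')
a=cv2.resize(t[90:220,225:335],None,fx=3.6,fy=3.6,interpolation=cv2.INTER_CUBIC);b=cv2.resize(s[175:305,280:390],None,fx=3.6,fy=3.6,interpolation=cv2.INTER_CUBIC)
cv2.imwrite('pics/p6.png',np.hstack([a,b])[...,::-1])"
```

```text
t 8.1833 tcp [ 0.6581 -0.0655  0.2377] st [  35.  -175.1] F [ 0.2 -0.   0.3] w 1.0011597577941496 q [ 0.4   0.58 -0.6   1.72  0.39  0.96  0.29]
tool axes (cols)
 [[ 0.602  0.001  0.799]
 [-0.799  0.     0.602]
 [ 0.    -1.     0.001]] jaw az deg 36.996323210747455 rel station 28.97491407891593
```

View pics/p6.png

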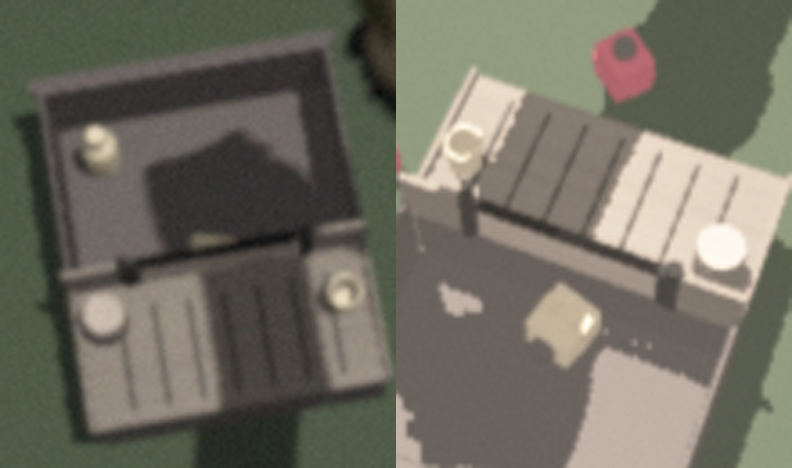

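The cartridge lies on its side in the tub, at scene crop (563,325). The gate strip is shut and in line with the fence, running (480,205) to (660,270). Tin and cup match their starting pixels within 1 px. The robot is clear, with a force of about 0.

```bash
python3 -c "
from station import workorder,telemetry
print(workorder.job_done(), telemetry.get_obs()['clock'])"
```

```text
the job is handed in; nothing more can be done
the job is handed in; nothing more can be done
```

The cartridge is in the tub and the gate is shut. I handed the job in at about 8.3 s on the robot's clock, and it reported no verdict.

**What I did:** With the gripper fully open and turned about 29° to the station, one finger pushed the gate while the other slid the cartridge over the sill. The cartridge was never gripped. I then backed off so the gate followed the finger shut, lifted, and moved aside.

**Last checks:**
- **Cartridge:** it lies on its side in the tub, and no further picture was taken to confirm it was at rest. While the finger was still there, the rays from the two cameras agreed in station x (about 30 mm) only near z = 0.03 m. They differed by 24 mm in y, because each camera saw a different part of it.
- **Gate:** the picture shows it in line with the fence. I judged its angle by eye and did not measure it.
- **Tin and cup:** both are within 1 px of where they started.
- **Bystanders on the counter:** I did not measure these again; the arm's path stayed above or clear of them.
- **Robot:** it touches nothing and reads about 0 N. During the push the highest force at the check stops was about 18 N.
- **Cartridge against gate:** no camera or sensor reads this force. At every stop on the ledge the pictures showed the gate clear of the cartridge; the drop itself was not seen.

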